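Clamp the pinion shaft in the V-blocks: home, snug, plus an eighth

ROBOT

A 6-joint arm with a two-finger parallel gripper is mounted at the origin on the work surface. World frame = base frame: x ahead of the robot, y to its left, z up, the work surface at z = 0. Lengths are in m, angles in degrees, forces in N, time in s.
With the tool pointing down it reaches from about 0.425 to 1.125 m from the base axis. Payload 14.9 kg.
Tool frame: the origin (TCP) lies midway between the tips of the shut fingers; the grasp point (between the pads) lies 19 mm behind it; z points along the fingers, y is the line along which they close (so a half turn about z gives the same grasp; the last joint's range is limited). The gripper opens to 91 mm and grips with 3 to 60 N. Pads are 32 mm wide; open, the fingers measure 118 mm over their backs; the gripper's body (76 mm by 178 mm) begins 60 mm behind the grasp point.
Start: joints at [-70.663, 21.709, 99.362, -0, 58.929, -1.908], TCP at [0.254, -0.652, 0.214] pointing down, gripper open.
Joint ranges: [-158.91, 158.91], [-42.39, 125.64], [0.06, 152.35], [-60.88, 240.88], [17.5, 164.5], [-176.32, 176.32]. Speed limits (degrees/s): [108.29, 108.29, 136.94, 180, 180, 180].

INTERFACE

Orientations are given as a 3x3 rotation matrix whose columns are the frame's x, y, z axes.
In Python, from rig import * gives the robot as it stands.
- The arm moves only by the tool carry_out, never from a script. Its argument "targets" is a list that holds one entry, the list of rows, each a list of 7 numbers: the opening, from 0 (shut) to 1 (fully open), then the shift along the tool's x, y, z in mm, then the turn, a rotation vector about the tool's x, y, z in rad. In form: [[[fingers, x, y, z, wx, wy, wz], ...]]. A call has exactly 5 rows; each row shifts and turns the commanded pose from where the row before left it, along the tool's axes as they then stand; what a row does not reach is not made up. A row lasts 1/8 s, in which the tool goes at most 62.5 mm and 10.7 degrees, less where a joint would pass 70% of its speed; a pose out of reach is approached as far as the arm can. A call is refused whole if a number of a shift passes 62.5 or a number of a turn 0.188, either way. A call with a gripper value outside its range is refused whole. The fingers move at their own pace and stop on an object; "squeeze" is the grip in N (left out, the last holds). Time passes only in rows, so rows that do not move let the fingers close, or fill a call up. It gives the time, the measured TCP pose, the force, the opening and the grip force at its end, in the units of the state.
- observe(): the state, without advancing time (a new reading comes with each control period).
- read_camera(name): name is "scene" or "top" or "wrist"; returns the picture (480x640x3 uint8, blue, green, red); there is no depth.
- calibration(name): a dict with "vfov" (degrees; the focal length in pixels is half the picture's height over the tangent of half this angle, whatever the lens; pixels are square), "cx", "cy" (the principal point, pixels), "R" (3x3) and "t" (3): a world point X has camera coordinates R X + t. Camera axes: x right, y down, z forward; pixel columns grow to the right and rows downward; lengths in m; the calibration is good to about 2 mm. A picture is of the moment at which its call begins: read the wrist's pose just before it. calibration takes no time and is no camera call; for the wrist camera it gives the pose at the moment of the call.
- hand_in(): hands the job in; it is judged then, once.
Trained networks look in the newest picture that a camera, given by its name, has taken for a name from the list of things; names that differ only in an ending like _2 or _b are one class to them, and where a whole thing is asked for, a point or a joint stands for the part that bears it (a point fixed in the world has none). Each returns a list of dicts, best first, with "score" (0 to 1); they miss things now and then, are a little off and sometimes report something else, mostly with a low value. They report only what shows in the picture. A call takes as long as a camera call.
- regions_of(camera, thing): "region" (480x640 bool, what is visible of it) and "bbox" ([left, top, right, bottom] in pixels, round what is visible of it).
- place_of(camera, thing): "position" ([row, column] in pixels: a listed point, or the origin of a listed thing).
The state is a dict: "clock": time; "joint_positions": joint angles; "dq": joint speeds; "tau": joint torques, N m; "tcp_pos": TCP position; "tcp_rot": TCP orientation; "ft_force": force on the tool from outside, world axes, zero at the start; "wrist_torque": the same for the moment, N m; "gripper_width": opening from 0.0 (shut) to 1.0 (fully open); "grip_force": force on a finger pad.
Only numpy, scipy, OpenCV 4.12 (cv2) and the standard library are available. Lean on these libraries where they do the work, as an engineer would, in place of code of your own. Each camera call takes 0.05 s, during which the arm holds its last target. There are 200 camera calls.

TASK

Push the pinion shaft along its V-blocks until its end is fully home against the end stop. Then turn the clamp's wing knob clockwise until the screw bites on the shaft and the resistance jumps, and give it one eighth of a turn more, no further: too tight bruises the bearing seat. Leave the shaft home against the stop, let go of the knob, and do not shift the other things on the bench.

Things in the scene. Friction and masses are not known exactly. Their poses are not given: they have to be found in the camera images.
- fixture: Bolted-down fixture: dark plate 116 x 250 x 15 mm with two bright steel V-blocks (36 mm long, 60 mm wide, tops at 60 mm) centred at y = +52 and -47 mm, an upright end stop (50 mm wide, top at 73 mm) at its +y end, and an 84 mm wide stirrup with clamp screw and wing knob over the V-block at +52. Origin on the bench; y runs along the V-blocks towards the stop, z up; the shaft axis is at x = 0.
- stop_face (a point): point on the end stop's inner face (normal to the fixture's y) where the shaft's end lands: x = 0, y = +98 mm, height 57.6 mm above the bench, the height of the shaft's axis.
- shaft: steel pinion shaft, about 0.7 kg, lying loose in the V-blocks: journal 22 mm in diameter, 175 mm long, then a toothed pinion 43 mm in diameter, 22 mm wide, then a stub 14 mm in diameter, 18 mm long. Origin: centre of the plain inner end face, which has to meet the stop; the shaft runs from there along its -y. It starts 12 to 30 mm short of the stop and slides with 4 to 9 N.
- shaft_outer (a point): centre of the flat outer end of the stub, 215 mm from the inner end, on the shaft's axis: a place to push on.
- knob_grip (a point): centre of the black wing bar of the clamp knob, on the screw's vertical axis, 137 to 138.5 mm above the bench at the start. The bar is 58 mm long along this point's x, 14 mm thick along its y, 25 mm high (12.5 mm above and below this point). Below it only a 20 mm neck; the stirrup's boss lies 18 mm under the bar. Clockwise from above tightens; the knob sinks 0.64 mm per rad.
- screw_tip: domed brass nose of the clamp screw, 18 mm in diameter, origin at its underside, 0.3 to 1.7 mm above the journal at the start. It bites 0.8 to 3 rad of knob turn from the start, differing each time. Running free the torque is within 0.05 N m of zero; at the bite it jumps to 0.35 N m while turning (0.22 at rest), then climbs 0.25 per rad. The knob gives 0.05 rad, and stays where it is left.
- bearing: bystander: steel ring 52 mm in outer diameter, 15 mm high, lying on the bench beside the fixture; origin under its centre.
- spanner: bystander: steel spanner 170 mm long lying on the bench beside the fixture.
- tin: bystander: round green tin 70 mm in diameter and 70 mm high with a steel lid, standing beside the fixture; origin under its centre.

How it is judged (in metres and radians):
On the way, in this order (a step that is already met when the one before it is completed fails the run):
1. the shaft is home against the end stop (within 2 mm), the screw not yet bearing on it (y of shaft in the frame of fixture above 0.096 m and contact force between screw_tip and shaft below 1 N), for 0.2 s.
2. the screw bites on the shaft while it is home (y of shaft in the frame of fixture above 0.096 m and contact force between screw_tip and shaft above 2 N), for 0.1 s.
At the end, for the whole second after the job is handed in: The shaft's inner end is within 2 mm of the end stop, it lies straight in the V-blocks (within 0.03 rad) at rest, and the screw bears on it with 6.5 to 18 N, which is what 0.4 to 1.15 rad of knob turn past the bite leaves (an eighth of a turn, 0.785 rad, leaves about 12 N) (y of shaft in the frame of fixture above 0.096 m and angle between the y axis of shaft and the y axis of fixture, either way round below 0.03 rad and contact force between screw_tip and shaft between 6.5 and 18 N and linear speed of shaft below 0.04 m/s); the robot touches nothing.
It fails at once if the screw is overtightened on the bearing seat (over 24 N, about a quarter turn past the bite) (contact force between screw_tip and shaft above 24 N).
It fails at once if a bystander is shifted by more than 20 mm (distance of any of bearing, spanner, tin from where it was at the start of the episode above 0.02 m).
It also fails if it takes over 70 s, if anything falls off the work surface, if the arm or the gripper's body presses on something with over 40 N, if the wrist force passes 120 N, or if a joint passes its speed limit or range.

## Working session

There is one attempt and no reset: what is moved stays moved. The work goes in short steps, Python scripts to look and compute and a tool call to move; the robot and the scene stay as the last step left them, time stands still between calls to the robot, and variables do not carry over. Pictures are saved under pics/ and viewed, at most 10 in all, crops included, and the job is handed in when it is done.

Besides the shell and the picture viewer there is one more tool, called after "Emit:" as a command line: name --argument value ..., lists and objects as JSON in quotes. carry_out: Moves the arm, as the interface text tells. Its arguments: {"type":"object","properties":{"targets":{"type":"array"},"squeeze":{"type":"number"}},"required":["targets"]}

```bash
mkdir -p pics; ls
cat > h.py <<'E'
from rig import *
import numpy as np, cv2
def K(c):
    f=240/np.tan(np.radians(c['vfov'])/2); return f,c['cx'],c['cy']
def ray(c,rc):
    f,cx,cy=K(c); R=np.array(c['R']);t=np.array(c['t'])
    d=R.T@np.array([(rc[1]-cx)/f,(rc[0]-cy)/f,1]); return -R.T@t,d
def at_z(c,rc,z):
    o,d=ray(c,rc); return o+d*(z-o[2])/d[2]
def tri(obs):
    A=np.zeros((3,3));b=np.zeros(3)
    for c,rc in obs:
        o,d=ray(c,rc);d=d/np.linalg.norm(d);P=np.eye(3)-np.outer(d,d);A+=P;b+=P@o
    X=np.linalg.solve(A,b)
    res=[np.linalg.norm((np.eye(3)-np.outer(d/np.linalg.norm(d),d/np.linalg.norm(d)))@(X-o)) for o,d in [ray(c,rc) for c,rc in obs]]
    return X,res
def proj(c,X):
    f,cx,cy=K(c); p=np.array(c['R'])@X+np.array(c['t']); return np.array([cy+f*p[1]/p[2],cx+f*p[0]/p[2]])
E
python3 - <<'E'
from h import *
s=observe();print(s)
C={n:calibration(n) for n in("scene","top","wrist")}
ims=[]
for n in("scene","top"):
    im=read_camera(n);cv2.imwrite(f'pics/{n}0.png',im)
Z={'fixture':0,'stop_face':.0576,'shaft':.0576,'shaft_outer':.0576,'knob_grip':.1378,'bearing':0,'tin':0,'spanner':0.004,'screw_tip':.0696}
for th,z in Z.items():
    o=[]
    for n in("scene","top"):
        p=place_of(n,th)
        if p: print(th,n,np.round(p[0]['position'],1),round(p[0]['score'],2),np.round(at_z(C[n],p[0]['position'],z),4)); o.append((C[n],p[0]['position']))
    if len(o)>1: print('   tri',*[np.round(v,4) for v in tri(o)])
E
```

```text
pics
{'clock': 0.0, 'joint_positions': array([-7.06625482e+01,  2.17383000e+01,  9.93954444e+01,  7.84401752e-04,
        5.89272717e+01, -1.90653397e+00]), 'dq': array([-0.05170627,  0.07084942,  0.01104301, -0.09641457,  0.02888838,
        0.05056022]), 'tau': array([-9.48597444e-04, -7.63714385e+01, -4.34370875e+01,  6.50707539e-02,
        4.24111623e-02, -9.76971523e-05]), 'tcp_pos': array([ 0.25352304, -0.65205962,  0.2132923 ]), 'tcp_rot': array([[ 9.32048479e-01,  3.62333431e-01, -3.41567716e-04],
       [ 3.62333589e-01, -9.32047935e-01,  1.00873620e-03],
       [ 4.71413626e-05, -1.06395249e-03, -9.99999433e-01]]), 'ft_force': array([-0.85449284, -0.69700147, -0.2796091 ]), 'wrist_torque': array([-0.00842271,  0.01637058, -0.015892  ]), 'grip_force': 0.0, 'gripper_width': 0.9979406609079976}
fixture scene [277.3 322.8] 0.62 [0.5907 0.0437 0.    ]
fixture top [236.  306.9] 0.67 [0.5869 0.0415 0.    ]
   tri [ 0.5876  0.0423 -0.0066] [0.0009 0.0009]
stop_face scene [264.9 395.4] 0.89 [0.5887 0.1411 0.0576]
stop_face top [230.  246.8] 0.76 [0.589  0.138  0.0576]
   tri [0.588
[... 456 characters left out ...]
.0969 0.1378]
   tri [0.5859 0.0947 0.1439] [0.0017 0.0017]
bearing scene [199.1 352.3] 0.77 [0.4479 0.0719 0.    ]
bearing top [313.5 289.7] 0.86 [0.4545 0.0697 0.    ]
   tri [0.4549 0.0708 0.0095] [0.0014 0.0014]
tin scene [379.  354.3] 0.71 [0.7308 0.1031 0.    ]
tin top [154.5 272.7] 0.94 [0.7307 0.1026 0.    ]
   tri [ 7.308e-01  1.029e-01 -2.000e-04] [0.0002 0.0002]
spanner scene [356.9 245. ] 0.55 [ 0.7217 -0.0423  0.004 ]
spanner top [154.4 358.1] 0.91 [ 0.7318 -0.0476  0.004 ]
   tri [ 0.7266 -0.0425  0.0193] [0.0033 0.0033]
screw_tip scene [250.8 356.8] 0.78 [0.5807 0.0881 0.0696]
screw_tip top [229.9 274.3] 0.98 [0.5879 0.0934 0.0696]
   tri [0.5867 0.0904 0.0806] [0.0023 0.0023]
```

View pics/scene0.png

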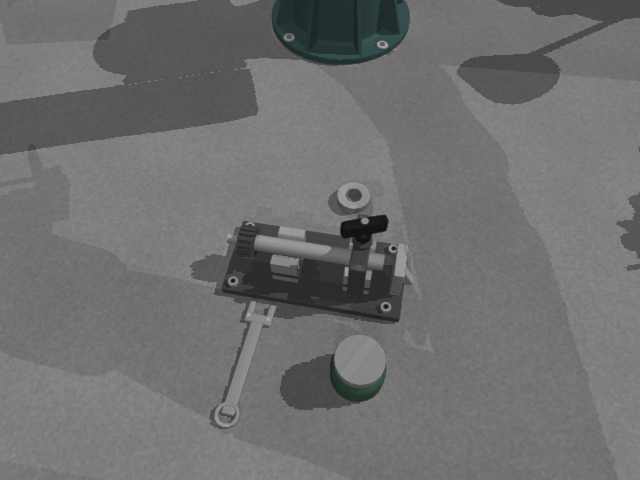

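View pics/top0.png

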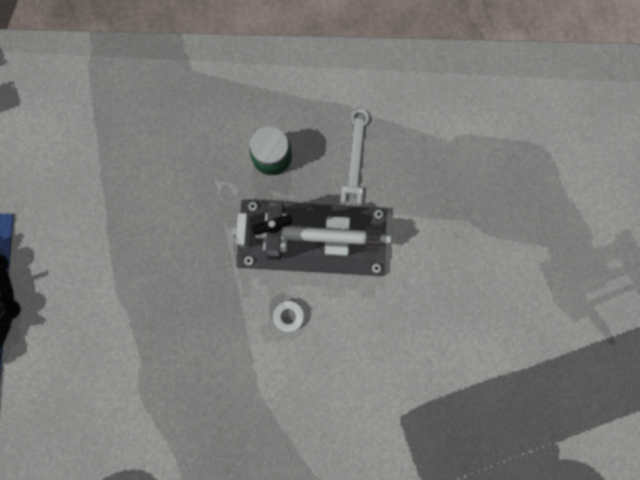

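Scene: the shaft runs at rows 237–258, stub end at about (237,229), knob at (225,364). Top: plate corners (200,243), (208,392), (275,387), (266,237), stub end about (239,389), knob bar about (224,271), tilted. I'll fit the fixture pose to the plate.

Run:
```python
from h import *
from scipy.optimize import least_squares
im=cv2.imread('pics/top0.png'); c=calibration('top'); cs=calibration('scene')
pix=[(200,243),(208,392),(275,387),(266,237)] # stop/+y end is left; up=+x
loc=np.array([[.058,.125],[.058,-.125],[-.058,-.125],[-.058,.125]])
def P(v):
    x,y,a=v;R=np.array([[np.cos(a),-np.sin(a)],[np.sin(a),np.cos(a)]]);return lambda l,z:np.r_[R@np.array(l)+[x,y],z]
for cc,pp in((c,pix),(cs,[(320,402),(291,223),(222,243),(243,410)])):
    r=least_squares(lambda v:np.ravel([proj(cc,P(v)(l,.015))-p for l,p in zip(loc,pp)]),[.588,.042,0])
    print(r.x,np.degrees(r.x[2]),r.fun.round(1))
    T=P(r.x)
    print('stopface',T([0,.098],.0576),'knob',T([0,.052],.138), 'pred px top',proj(c,T([0,.098],.0576)),proj(c,T([0,.052],.138)))
print('stub end top',at_z(c,(239,389),.0576),'scene',at_z(cs,(237,229),.0576))
cv2.imwrite('pics/crop1.png',np.hstack([cv2.resize(im[190:290,230:400],None,fx=4.4,fy=4.4,interpolation=cv2.INTER_CUBIC)]))
```

```text
[ 0.5835171   0.02778356 -0.05430086] -3.1112099151188373 [-1.3  0.8 -0.  -2.3  0.6 -0.1  0.7  1.5]
stopface [0.58883597 0.12563912 0.0576    ] knob [0.58633936 0.07970692 0.138     ] pred px top [230.14954516 254.56948506] [224.86117573 280.91922203]
[ 0.58337677  0.03637726 -0.03415007] -1.9566546400765226 [-1.5  0.8 -0.  -0.4 -0.2  0.1  1.9 -0.5]
stopface [0.58672283 0.13432013 0.0576    ] knob [0.58515223 0.08834695 0.138     ] pred px top [231.41602125 249.09110583] [225.63163411 274.85338465]
stub end top [ 0.57624074 -0.0903773   0.0576    ] scene [ 0.57448446 -0.08867729  0.0576    ]
```

View pics/crop1.png

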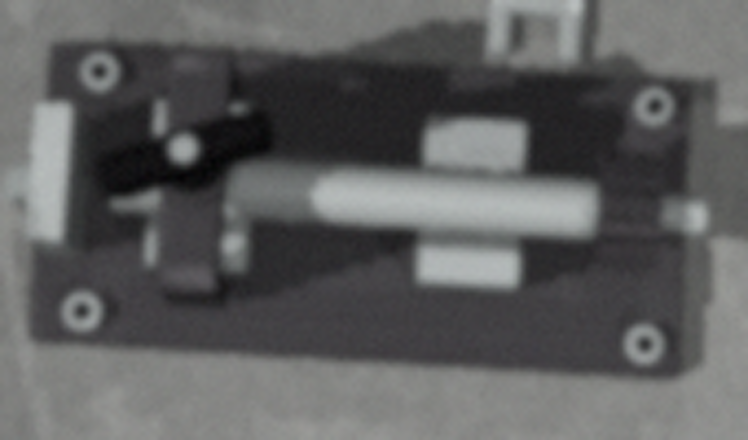

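The plate and stub agree with the networks: the axis yaws about -3°, the stub end is near (0.5755, -0.0895) and the stop face near (0.589, 0.139), which leaves a gap of about 14 mm. I'll move in behind the stub.

Emit:
carry_out --targets '[[[0, 0, 0, 0, 0, 0, 0.14], [0, 0, 0, 0, 0, 0, 0.14], [0, 0, 0, 0, 0, 0, 0.14], [0, 24.4, -44.8, 0, 0, 0, 0], [0, 24.4, -44.8, 0, 0, 0, 0]]]'

```text
clock: 1.62
tcp_pos: [0.3071, -0.5644, 0.2138]
tcp_rot: [[0.999, -0.05, 0.0], [-0.05, -0.999, 0.0], [0.0, -0.0, -1.0]]
ft_force: [0.9, -0.1, -0.0]
gripper_width: 0.485
grip_force: 0.0
```

Emit:
carry_out --targets '[[[0, 24.4, -44.8, 0, 0, 0, 0], [0, 24.4, -44.8, 0, 0, 0, 0], [0, 24.4, -44.8, 0, 0, 0, 0], [0, 24.4, -44.8, 0, 0, 0, 0], [0, 24.4, -44.8, 0, 0, 0, 0]]]'

```text
clock: 2.25
tcp_pos: [0.4404, -0.3462, 0.2141]
tcp_rot: [[0.999, -0.049, 0.0], [-0.049, -0.999, -0.0], [0.0, 0.0, -1.0]]
ft_force: [0.4, -0.3, -0.3]
gripper_width: 0.005
grip_force: 0.0
```

Emit:
carry_out --targets '[[[0, 24.4, -44.8, 0, 0, 0, 0], [0, 24.4, -44.8, 0, 0, 0, 0], [0, 24.4, -44.8, 0, 0, 0, 0], [0, 24.4, -44.8, 0, 0, 0, 0], [0, 0, 0, 0, 0, 0, 0]]]'

```text
clock: 2.88
tcp_pos: [0.5472, -0.1712, 0.214]
tcp_rot: [[0.999, -0.046, 0.0], [-0.046, -0.999, 0.0], [0.0, -0.0, -1.0]]
ft_force: [-1.0, 0.1, 0.6]
gripper_width: 0.005
grip_force: 0.0
```

Run:
```python
from h import *
c=calibration('wrist'); im=read_camera('wrist'); cv2.imwrite('pics/w1.png',im)
print(c['R'],c['t'],c['vfov'])
for th,z in {'stop_face':.0576,'shaft':.0576,'shaft_outer':.0576,'knob_grip':.1378}.items():
    p=place_of('wrist',th)
    for q in p[:2]: print(th,np.round(q['position'],1),round(q['score'],2),np.round(at_z(c,q['position'],z),4))
```

```text
[[-4.53943767e-02 -9.98968945e-01 -6.30378725e-04]
 [-9.54570369e-01  4.31907989e-02  2.94838880e-01]
 [-2.94507658e-01  1.39857680e-02 -9.55546774e-01]] [-0.1463933   0.49750324  0.55841366] 71.12665347777732
shaft_outer [195.3 239.9] 0.76 [ 0.5783 -0.0947  0.0576]
```

View pics/w1.png

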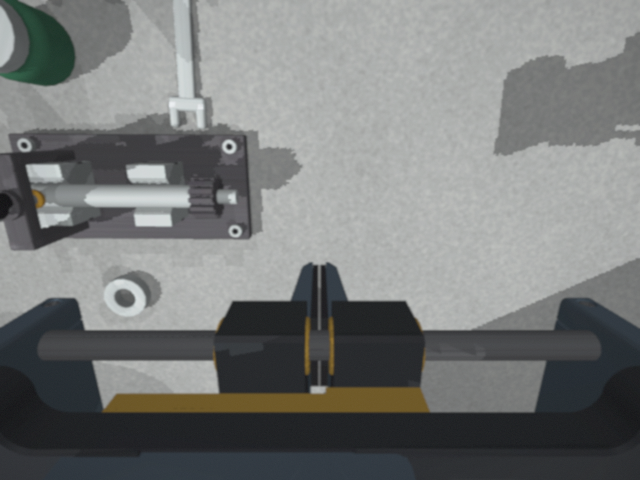

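The wrist picture shows the stub end at about (197,238), which maps to (0.577, -0.093), with the shaft nearly parallel to tool y. Going down behind it.

Emit:
carry_out --targets '[[[0, 27.2, -38, 0, 0, 0, 0], [0, 0, 0, 50, 0, 0, 0], [0, 0, 0, 50, 0, 0, 0], [0, 0, 0, 50, 0, 0, 0], [0, 0, 0, 17, 0, 0, 0]]]'

```text
clock: 3.75
tcp_pos: [0.5732, -0.1372, 0.0445]
tcp_rot: [[0.999, -0.05, -0.004], [-0.05, -0.999, 0.001], [-0.004, -0.001, -1.0]]
ft_force: [-0.3, -0.7, 0.1]
gripper_width: 0.002
grip_force: 0.0
```

Emit:
carry_out --targets '[[[0, 0, -6, 0, 0, 0, 0], [0, 0, -5, 0, 0, 0, 0], [0, 0, -5, 0, 0, 0, 0], [0, 0, 0, 0, 0, 0, 0], [0, 0, 0, 0, 0, 0, 0]]]'

```text
clock: 4.38
tcp_pos: [0.576, -0.1208, 0.0474]
tcp_rot: [[0.999, -0.049, 0.001], [-0.049, -0.999, -0.0], [0.001, 0.0, -1.0]]
ft_force: [0.6, -0.8, -0.2]
gripper_width: 0.005
grip_force: 0.0
```

Run:
```python
from h import *
s=observe();print(s['tcp_pos'],s['ft_force'])
for n in('scene','top'):
    c=calibration(n);im=read_camera(n)
    for th,z in {'stop_face':.0576,'shaft':.0576,'shaft_outer':.0576}.items():
        for q in place_of(n,th)[:1]: print(n,th,np.round(q['position'],1),round(q['score'],2),np.round(at_z(c,q['position'],z),4))
```

```text
[ 0.57601222 -0.12080263  0.04741535] [ 0.56774519 -0.80845176 -0.19329152]
scene stop_face [264.6 391.8] 0.66 [0.5889 0.1363 0.0576]
scene shaft [259.4 383.5] 0.68 [0.5824 0.1248 0.0576]
scene shaft_outer [237.3 228.9] 0.57 [ 0.575  -0.0887  0.0576]
top stop_face [227.7 248. ] 0.59 [0.5927 0.1362 0.0576]
top shaft [231. 257.] 0.78 [0.5875 0.1217 0.0576]
```

Emit:
carry_out --targets '[[[0, 0, -4, 0, 0, 0, 0], [0, 0, -4, 0, 0, 0, 0], [0, 0, -4, 0, 0, 0, 0], [0, 0, -3, 0, 0, 0, 0], [0, 0, -3, 0, 0, 0, 0]]]'

```text
clock: 5.4
tcp_pos: [0.5767, -0.1026, 0.0469]
tcp_rot: [[0.999, -0.049, -0.0], [-0.049, -0.999, -0.0], [-0.0, 0.0, -1.0]]
ft_force: [0.5, -0.5, -0.3]
gripper_width: 0.003
grip_force: 0.0
```

Emit:
carry_out --targets '[[[0, 0, -1, 0, 0, 0, 0], [0, 0, -1, 0, 0, 0, 0], [0, 0, -1, 0, 0, 0, 0], [0, 0, -1, 0, 0, 0, 0], [0, 0, -1, 0, 0, 0, 0]]]'

```text
clock: 6.02
tcp_pos: [0.5769, -0.0979, 0.0469]
tcp_rot: [[0.999, -0.049, 0.0], [-0.049, -0.999, -0.0], [0.0, 0.0, -1.0]]
ft_force: [0.3, -4.9, -0.6]
gripper_width: 0.005
grip_force: 2.4
```

Emit:
carry_out --targets '[[[0, 0, -1, 0, 0, 0, 0], [0, 0, -1, 0, 0, 0, 0], [0, 0, -1, 0, 0, 0, 0], [0, 0, -1, 0, 0, 0, 0], [0, 0, -1, 0, 0, 0, 0]]]'

```text
clock: 6.65
tcp_pos: [0.5772, -0.0928, 0.0469]
tcp_rot: [[0.999, -0.049, 0.0], [-0.049, -0.999, 0.0], [0.0, -0.0, -1.0]]
ft_force: [0.1, -5.2, -0.1]
gripper_width: 0.008
grip_force: 2.5
```

Emit:
carry_out --targets '[[[0, 0, -1, 0, 0, 0, 0], [0, 0, -1, 0, 0, 0, 0], [0, 0, -1, 0, 0, 0, 0], [0, 0, -1, 0, 0, 0, 0], [0, 0, -1, 0, 0, 0, 0]]]'

```text
clock: 7.28
tcp_pos: [0.5774, -0.0878, 0.047]
tcp_rot: [[0.999, -0.049, 0.0], [-0.049, -0.999, -0.0], [0.0, 0.0, -1.0]]
ft_force: [0.4, -5.1, 0.4]
gripper_width: 0.007
grip_force: 2.5
```

Emit:
carry_out --targets '[[[0, 0, -0.5, 0, 0, 0, 0], [0, 0, -0.5, 0, 0, 0, 0], [0, 0, -0.5, 0, 0, 0, 0], [0, 0, -0.5, 0, 0, 0, 0], [0, 0, -0.5, 0, 0, 0, 0]]]'

```text
clock: 7.9
tcp_pos: [0.5776, -0.0865, 0.047]
tcp_rot: [[0.999, -0.048, 0.0], [-0.048, -0.999, -0.002], [0.0, 0.002, -1.0]]
ft_force: [-2.2, -21.2, -0.2]
gripper_width: 0.01
grip_force: 11.0
```

The force jumped from 5 to 21 N at y = -0.0865, which matches the stub end of a home shaft (about -0.075). I'll back off and rise.

Emit:
carry_out --targets '[[[0, 0, 10, 0, 0, 0, 0], [0, 0, 15, 0, 0, 0, 0], [0.5, 0, 0, -55, 0, 0, 0], [0.8, 0, 0, -55, 0, 0, 0], [1, 0, 0, -55, 0, 0, 0]]]'

```text
clock: 8.52
tcp_pos: [0.576, -0.1108, 0.2137]
tcp_rot: [[0.999, -0.05, -0.0], [-0.05, -0.999, 0.0], [-0.0, -0.0, -1.0]]
ft_force: [0.8, -0.3, 0.1]
gripper_width: 0.303
grip_force: 0.0
```

Emit:
carry_out --targets '[[[1, -20, -50, 0, 0, 0, 0], [1, 0, -50, 0, 0, 0, 0], [1, 0, -50, 0, 0, 0, 0], [1, 0, -50, 0, 0, 0, 0], [1, 0, 0, 0, 0, 0, 0]]]'

```text
clock: 9.15
tcp_pos: [0.5662, 0.0925, 0.212]
tcp_rot: [[0.999, -0.046, 0.0], [-0.046, -0.999, 0.001], [-0.0, -0.001, -1.0]]
ft_force: [0.1, -0.1, 0.5]
gripper_width: 0.851
grip_force: 0.0
```

Run:
```python
from h import *
s=observe();print(s['tcp_pos'],s['tcp_rot'].round(3).tolist(),s['joint_positions'].round(1),s['wrist_torque'])
for n in('wrist','top','scene'):
    c=calibration(n);im=read_camera(n);cv2.imwrite(f'pics/{n}2.png',im)
    for th,z in {'stop_face':.0576,'shaft':.0576,'shaft_outer':.0576,'knob_grip':.1378,'screw_tip':.069}.items():
        for q in place_of(n,th)[:1]: print(n,th,np.round(q['position'],1),round(q['score'],2),np.round(at_z(c,q['position'],z),4))
```

```text
[0.56617013 0.09250331 0.21196813] [[0.999, -0.046, 0.0], [-0.046, -0.999, 0.001], [-0.0, -0.001, -1.0]] [  6.9  10.6 114.2   0.   55.2  99.6] [ 0.03012428 -0.01457155 -0.04942568]
wrist stop_face [206.4 272.3] 0.75 [0.5851 0.1377 0.0576]
wrist shaft [202.3 270. ] 0.8 [0.5893 0.1396 0.0576]
wrist shaft_outer [201.4 493.3] 0.92 [ 0.5801 -0.0806  0.0576]
wrist knob_grip [224.  318.8] 0.59 [0.5862 0.0913 0.1378]
wrist screw_tip [206.2 319.2] 0.91 [0.5855 0.0911 0.069 ]
top shaft_outer [240.1 377.7] 0.75 [ 0.5743 -0.0721  0.0576]
scene stop_face [240.1 235.7] 0.51 [ 0.5782 -0.0784  0.0576]
scene shaft [261.8 392.7] 0.65 [0.5845 0.1372 0.0576]
scene shaft_outer [238.7 238.3] 0.69 [ 0.5755 -0.0753  0.0576]
scene knob_grip [226.4 364.7] 0.84 [0.585  0.0945 0.1378]
scene screw_tip [252.9 358.9] 0.96 [0.5832 0.0912 0.069 ]
```

View pics/wrist2.png

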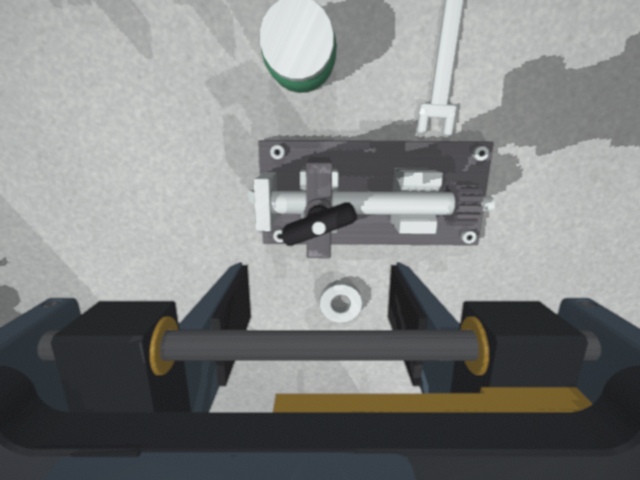

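The wrist picture shows the black bar from about (239,288) to (209,351), the screw head at (228,319), and the journal end against the stop at (203,270). Now I'll measure the bar's centre and angle.

Run:
```python
from h import *
c=calibration('wrist'); im=cv2.imread('pics/wrist2.png'); g=im.max(2)
r=regions_of('wrist','knob_grip')
print([(q['bbox'],round(q['score'],2),q['region'].sum()) for q in r[:2]])
m=np.zeros_like(g);m[195:255,270:370]=(g[195:255,270:370]<32)
n,l,st,ce=cv2.connectedComponentsWithStats(m.astype(np.uint8));k=1+st[1:,4].argmax();print(st[k],ce[k])
pts=np.argwhere(l==k)
W=np.array([at_z(c,p,.148)[:2] for p in pts]);rc=cv2.minAreaRect(W.astype(np.float32)*1000);print('bar',rc)
u,s,v=np.linalg.svd(W-W.mean(0),full_matrices=False);print(W.mean(0),np.degrees(np.arctan2(v[0,1],v[0,0])))
for z in(.150,.152): print('head',at_z(c,(228,319),z))
ct=calibration('top'); print('top head',at_z(ct,(224.1,271.6),.151))
cs=calibration('scene'); print('scene head',at_z(cs,(221,364.5),.151))
```

```text
[([279.8, 200.1, 356.8, 246.7], 0.71, np.int64(1852))]
[302 208  28  14  64] [316.859375 214.296875]
bar ((596.2687377929688, 91.4292221069336), (3.525125026702881, 21.18145751953125), 18.259443283081055)
[0.59622894 0.09007323] 110.1262656844599
head [0.58645558 0.0889839  0.15      ]
head [0.58701181 0.08895646 0.152     ]
top head [0.5854608  0.09211368 0.151     ]
scene head [0.58596868 0.09341995 0.151     ]
```

Run:
```python
from h import *
c=calibration('wrist')
a,b=at_z(c,(239,288),.144),at_z(c,(209,351),.144);print(a,b,np.linalg.norm(a-b),np.degrees(np.arctan2(*(a-b)[[1,0]])),(a+b)/2)
read_camera('wrist')
r=regions_of('wrist','knob_grip')[0]['region'];pts=np.argwhere(r)
W=np.array([at_z(c,p,.144)[:2] for p in pts]);u,s,v=np.linalg.svd(W-W.mean(0),full_matrices=False)
print(W.mean(0),cv2.minAreaRect(W.astype(np.float32)*1000),np.degrees(np.arctan2(v[0,1],v[0,0])),len(pts))
print(at_z(calibration('wrist'),(228,319),.150))
```

```text
[0.57734854 0.11275874 0.144     ] [0.59805004 0.06500439 0.144     ] 0.05204833696000866 113.43672166717526 [0.58769929 0.08888156 0.144     ]
[0.588764   0.09205007] ((590.2395629882812, 93.38060760498047), (22.208568572998047, 58.29289245605469), 18.253114700317383) 109.57055747728397 1767
[0.58645543 0.08899212 0.15      ]
```

Emit:
carry_out --targets '[[[1, 20.3, 0, 0, 0, 0, -0.179], [1, 0, 0, 0, 0, 0, -0.179], [1, 0, 0, 0, 0, 0, -0.179], [1, 0, 0, 0, 0, 0, -0.179], [1, 0, 0, 0, 0, 0, -0.179]]]'

```text
clock: 10.82
tcp_pos: [0.5864, 0.0894, 0.2119]
tcp_rot: [[0.659, 0.752, -0.0], [0.752, -0.659, -0.0], [-0.0, -0.0, -1.0]]
ft_force: [0.7, 1.0, 0.6]
gripper_width: 1.004
grip_force: 0.0
```

Emit:
carry_out --targets '[[[1, 0, 0, 0, 0, 0, -0.179], [1, 0, 0, 0, 0, 0, -0.179], [1, 0, 0, 0, 0, 0, -0.179], [1, 0, 0, 0, 0, 0, -0.179], [1, 0, 0, 0, 0, 0, -0.179]]]'

```text
clock: 11.45
tcp_pos: [0.5864, 0.0894, 0.2119]
tcp_rot: [[-0.175, 0.985, 0.0], [0.985, 0.175, 0.0], [0.0, 0.0, -1.0]]
ft_force: [-0.4, -0.6, 0.3]
gripper_width: 0.997
grip_force: 0.0
```

Emit:
carry_out --targets '[[[1, 0, 0, 0, 0, 0, -0.179], [1, 0, 0, 15, 0, 0, 0], [1, 0, 0, 15, 0, 0, 0], [1, 0, 0, 0, 0, 0, 0], [1, 0, 0, 0, 0, 0, 0]]]'

```text
clock: 12.08
tcp_pos: [0.5865, 0.0894, 0.1818]
tcp_rot: [[-0.341, 0.94, -0.0], [0.94, 0.341, -0.0], [0.0, -0.0, -1.0]]
ft_force: [-0.3, -0.3, 0.7]
gripper_width: 1.003
grip_force: 0.0
```

Run:
```python
from h import *
s=observe();print(s['tcp_pos'],s['tcp_rot'].round(3).tolist(),s['joint_positions'].round(1),s['wrist_torque'])
c=calibration('wrist');im=read_camera('wrist');cv2.imwrite('pics/w3.png',im)
for q in place_of('wrist','knob_grip')[:1]: print(q['position'],q['score'],at_z(c,q['position'],.1378))
```

```text
[0.58647177 0.08941161 0.18180513] [[-0.341, 0.94, -0.0], [0.94, 0.341, -0.0], [0.0, -0.0, -1.0]] [  6.4  14.6 112.9   0.   52.5 -13.5] [ 0.02218861 -0.12946782 -0.02220776]
[257.6, 318.2] 0.96 [0.58671311 0.09129417 0.1378    ]
```

View pics/w3.png

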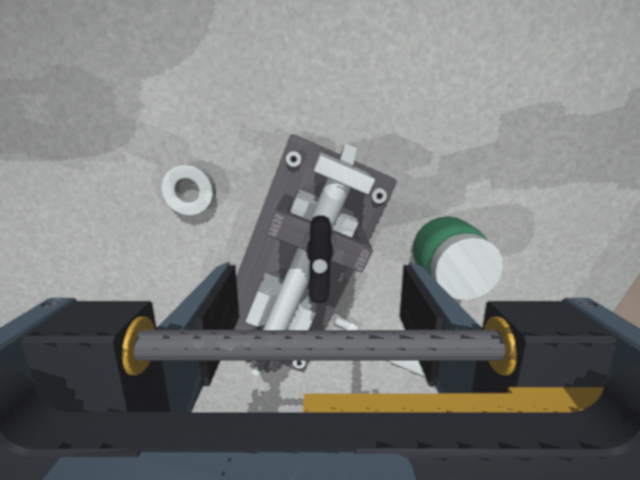

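The bar lies along tool x, centred in column 319 between the fingers. Descending and gripping.

Emit:
carry_out --targets '[[[1, 2, 0, 30, 0, 0, 0], [1, 0, 0, 20, 0, 0, 0], [1, 0, 0, 11, 0, 0, 0], [1, 0, 0, 0, 0, 0, 0], [0.4, 0, 0, 0, 0, 0, 0]]]' --squeeze 35

```text
clock: 12.8
tcp_pos: [0.5863, 0.0913, 0.1216]
tcp_rot: [[-0.342, 0.94, 0.001], [0.94, 0.342, 0.0], [-0.0, 0.001, -1.0]]
ft_force: [0.7, 0.0, 0.4]
gripper_width: 0.925
grip_force: 0.0
```

Emit:
carry_out --targets '[[[0, 0, 0, 0, 0, 0, 0], [0, 0, 0, 0, 0, 0, 0], [0, 0, 0, 0, 0, 0, 0], [0, 0, 0, 0, 0, 0, 0], [0, 0, 0, 0, 0, 0, 0]]]'

```text
clock: 13.42
tcp_pos: [0.5858, 0.0913, 0.1209]
tcp_rot: [[-0.342, 0.94, 0.0], [0.94, 0.342, 0.0], [0.0, 0.0, -1.0]]
ft_force: [0.7, -0.3, -0.0]
gripper_width: 0.375
grip_force: 0.0
```

```bash
cat > st.py <<'E'
from h import *
s=observe();R=s['tcp_rot'];print(round(s['clock'],2),'pos',s['tcp_pos'].round(4),'yaw_rad',np.arctan2(R[1,0],R[0,0]).round(3),'j6',s['joint_positions'][5].round(1),'F',s['ft_force'].round(1),'Tz',s['wrist_torque'].round(3),'tau6',s['tau'][5].round(3),'w',round(s['gripper_width']*91,1),round(s['grip_force'],1))
E
python3 st.py
```

```text
13.43 pos [0.5858 0.0913 0.1209] yaw_rad 1.92 j6 -13.4 F [ 0.7 -0.3 -0. ] Tz [ 0.032 -0.127  0.013] tau6 0.0 w 34.1 0.0
```

Emit:
carry_out --targets '[[[0, 0, 0, 0, 0, 0, 0], [0, 0, 0, 0, 0, 0, 0], [0, 0, 0, 0, 0, 0, 0], [0, 0, 0, 0, 0, 0, 0], [0, 0, 0, 0, 0, 0, 0]]]'

```text
clock: 14.05
tcp_pos: [0.5859, 0.0913, 0.121]
tcp_rot: [[-0.342, 0.94, 0.0], [0.94, 0.342, 0.0], [-0.0, 0.0, -1.0]]
ft_force: [1.7, 1.2, -0.4]
gripper_width: 0.191
grip_force: 35.0
```

```bash
python3 st.py
```

```text
14.05 pos [0.5859 0.0913 0.121 ] yaw_rad 1.92 j6 -13.4 F [ 1.7  1.2 -0.4] Tz [ 0.098 -0.486 -0.006] tau6 -0.001 w 17.4 35.0
```

Emit:
carry_out --targets '[[[0, 0, 0, 0.07, 0, 0, 0.12], [0, 0, 0, 0.07, 0, 0, 0.12], [0, 0, 0, 0.07, 0, 0, 0.12], [0, 0, 0, 0.07, 0, 0, 0.12], [0, 0, 0, 0.07, 0, 0, 0.12]]]'

```text
clock: 14.68
tcp_pos: [0.5856, 0.0913, 0.1206]
tcp_rot: [[0.252, 0.968, -0.0], [0.968, -0.252, -0.0], [-0.0, -0.0, -1.0]]
ft_force: [0.4, 1.3, 0.5]
gripper_width: 0.195
grip_force: 35.0
```

```bash
python3 st.py
```

```text
14.68 pos [0.5856 0.0913 0.1206] yaw_rad 1.316 j6 21.2 F [0.4 1.3 0.5] Tz [ 0.127 -0.141  0.06 ] tau6 -1.953 w 17.7 35.0
```

Emit:
carry_out --targets '[[[0, 0, 0, 0.04, 0, 0, 0.06], [0, 0, 0, 0.04, 0, 0, 0.06], [0, 0, 0, 0.04, 0, 0, 0.06], [0, 0, 0, 0.04, 0, 0, 0.06], [0, 0, 0, 0.04, 0, 0, 0.06]]]'

```text
clock: 15.3
tcp_pos: [0.5855, 0.0913, 0.1203]
tcp_rot: [[0.525, 0.851, -0.001], [0.851, -0.525, 0.0], [-0.0, -0.001, -1.0]]
ft_force: [-0.4, 1.5, 1.8]
gripper_width: 0.192
grip_force: 35.0
```

```bash
python3 st.py
```

```text
15.3 pos [0.5855 0.0913 0.1203] yaw_rad 1.018 j6 38.3 F [-0.4  1.5  1.8] Tz [ 0.195  0.007 -0.009] tau6 -0.952 w 17.4 35.0
```

Emit:
carry_out --targets '[[[0, 0, 0, 0.04, 0, 0, 0.06], [0, 0, 0, 0.04, 0, 0, 0.06], [0, 0, 0, 0.04, 0, 0, 0.06], [0, 0, 0, 0.04, 0, 0, 0.06], [0, 0, 0, 0.04, 0, 0, 0.06]]]'

```text
clock: 15.92
tcp_pos: [0.5854, 0.0914, 0.1201]
tcp_rot: [[0.753, 0.658, -0.001], [0.658, -0.753, 0.0], [-0.0, -0.001, -1.0]]
ft_force: [-0.5, 1.8, -0.3]
gripper_width: 0.193
grip_force: 35.0
```

```bash
python3 st.py
```

```text
15.93 pos [0.5854 0.0914 0.1201] yaw_rad 0.718 j6 55.5 F [-0.5  1.8 -0.3] Tz [0.339 0.099 0.038] tau6 -0.952 w 17.6 35.0
```

Emit:
carry_out --targets '[[[0, 0, 0, 0.04, 0, 0, 0.06], [0, 0, 0, 0.04, 0, 0, 0.06], [0, 0, 0, 0.04, 0, 0, 0.06], [0, 0, 0, 0.04, 0, 0, 0.06], [0, 0, 0, 0.04, 0, 0, 0.06]]]'

```text
clock: 16.55
tcp_pos: [0.5854, 0.0914, 0.1199]
tcp_rot: [[0.914, 0.406, -0.001], [0.406, -0.914, 0.0], [-0.001, -0.001, -1.0]]
ft_force: [-1.7, 1.7, 1.8]
gripper_width: 0.196
grip_force: 35.0
```

```bash
python3 st.py
```

```text
16.55 pos [0.5854 0.0914 0.1199] yaw_rad 0.418 j6 72.7 F [-1.7  1.7  1.8] Tz [0.506 0.19  0.082] tau6 -0.951 w 17.8 35.0
```

Emit:
carry_out --targets '[[[0, 0, 0, 0.04, 0, 0, 0.06], [0, 0, 0, 0.04, 0, 0, 0.06], [0, 0, 0, 0.04, 0, 0, 0.06], [0, 0, 0, 0.04, 0, 0, 0.06], [0, 0, 0, 0.04, 0, 0, 0.06]]]'

```text
clock: 17.18
tcp_pos: [0.5854, 0.0915, 0.1197]
tcp_rot: [[0.993, 0.118, -0.001], [0.118, -0.993, 0.0], [-0.001, -0.0, -1.0]]
ft_force: [-2.3, 3.9, 1.9]
gripper_width: 0.192
grip_force: 35.0
```

```bash
python3 st.py
```

```text
17.18 pos [0.5854 0.0915 0.1197] yaw_rad 0.118 j6 89.8 F [-2.3  3.9  1.9] Tz [0.744 0.248 0.031] tau6 -0.951 w 17.5 35.0
```

Emit:
carry_out --targets '[[[0, 0, 0, 0.04, 0, 0, 0.06], [0, 0, 0, 0.04, 0, 0, 0.06], [0, 0, 0, 0.04, 0, 0, 0.06], [0, 0, 0, 0.04, 0, 0, 0.06], [0, 0, 0, 0.04, 0, 0, 0.06]]]'

```text
clock: 17.8
tcp_pos: [0.5854, 0.0916, 0.1195]
tcp_rot: [[0.983, -0.181, -0.001], [-0.181, -0.983, 0.0], [-0.001, -0.0, -1.0]]
ft_force: [-1.4, 3.6, -0.5]
gripper_width: 0.196
grip_force: 35.0
```

```bash
python3 st.py
```

```text
17.8 pos [0.5854 0.0916 0.1195] yaw_rad -0.182 j6 107.0 F [-1.4  3.6 -0.5] Tz [0.87  0.195 0.019] tau6 -0.951 w 17.8 35.0
```

Emit:
carry_out --targets '[[[0, 0, 0, 0.04, 0, 0, 0.06], [0, 0, 0, 0.04, 0, 0, 0.06], [0, 0, 0, 0.04, 0, 0, 0.06], [0, 0, 0, 0.04, 0, 0, 0.06], [0, 0, 0, 0.04, 0, 0, 0.06]]]'

```text
clock: 18.42
tcp_pos: [0.5855, 0.0917, 0.1194]
tcp_rot: [[0.886, -0.464, -0.001], [-0.464, -0.886, 0.001], [-0.001, -0.0, -1.0]]
ft_force: [-1.5, 4.9, 0.8]
gripper_width: 0.193
grip_force: 35.0
```

```bash
python3 st.py
```

```text
18.43 pos [0.5855 0.0917 0.1194] yaw_rad -0.482 j6 124.2 F [-1.5  4.9  0.8] Tz [1.025 0.171 0.028] tau6 -0.95 w 17.5 35.0
```

At 2.4 rad there's still no bite, and joint 6 has only 52° left. I'll regrasp half a turn back now, before the bite.

Emit:
carry_out --targets '[[[0.9, 0, 0, 0, 0, 0, 0], [0.9, 0, 0, 0, 0, 0, 0], [0.9, 0, 0, 0, 0, 0, 0], [0.9, 0, 0, 0, 0, 0, 0], [0.9, 0, 0, 0, 0, 0, 0]]]'

```text
clock: 19.05
tcp_pos: [0.5858, 0.0912, 0.1194]
tcp_rot: [[0.887, -0.462, -0.0], [-0.462, -0.887, -0.0], [-0.0, 0.0, -1.0]]
ft_force: [0.3, 0.7, -0.1]
gripper_width: 0.71
grip_force: 0.0
```

Emit:
carry_out --targets '[[[0.9, 0, 0, 0, 0, 0, 0], [0.9, 0, 0, 0, 0, 0, 0], [0.9, 0, 0, 0, 0, 0, 0], [0.9, 0, 0, 0, 0, 0, 0], [0.9, 0, 0, 0, 0, 0, 0]]]'

```text
clock: 19.68
tcp_pos: [0.5858, 0.0913, 0.1194]
tcp_rot: [[0.887, -0.462, -0.0], [-0.462, -0.887, 0.0], [-0.0, 0.0, -1.0]]
ft_force: [0.3, -0.8, -0.7]
gripper_width: 0.902
grip_force: 0.0
```

```bash
python3 st.py
```

```text
19.68 pos [0.5858 0.0913 0.1194] yaw_rad -0.48 j6 124.1 F [ 0.3 -0.8 -0.7] Tz [ 0.071  0.08  -0.005] tau6 -0.0 w 82.1 0.0
```

Emit:
carry_out --targets '[[[0.9, 0, 0, 0, 0, 0, -0.1571], [0.9, 0, 0, 0, 0, 0, -0.1571], [0.9, 0, 0, 0, 0, 0, -0.1571], [0.9, 0, 0, 0, 0, 0, -0.1571], [0.9, 0, 0, 0, 0, 0, -0.1571]]]'

```text
clock: 20.3
tcp_pos: [0.5858, 0.0913, 0.1194]
tcp_rot: [[0.952, 0.306, -0.0], [0.306, -0.952, 0.0], [-0.0, -0.0, -1.0]]
ft_force: [-0.3, 0.2, 0.5]
gripper_width: 0.898
grip_force: 0.0
```

Emit:
carry_out --targets '[[[0.9, 0, 0, 0, 0, 0, -0.1571], [0.9, 0, 0, 0, 0, 0, -0.1571], [0.9, 0, 0, 0, 0, 0, -0.1571], [0.9, 0, 0, 0, 0, 0, -0.1571], [0.9, 0, 0, 0, 0, 0, -0.1571]]]'

```text
clock: 20.92
tcp_pos: [0.5858, 0.0913, 0.1194]
tcp_rot: [[0.457, 0.889, 0.0], [0.889, -0.457, -0.0], [0.0, 0.0, -1.0]]
ft_force: [0.3, 0.3, 0.2]
gripper_width: 0.899
grip_force: 0.0
```

Emit:
carry_out --targets '[[[0.9, 0, 0, 0, 0, 0, -0.1571], [0.9, 0, 0, 0, 0, 0, -0.1571], [0.9, 0, 0, 0, 0, 0, -0.1571], [0.9, 0, 0, 0, 0, 0, -0.1571], [0.9, 0, 0, 0, 0, 0, -0.1571]]]'

```text
clock: 21.55
tcp_pos: [0.5857, 0.0913, 0.1194]
tcp_rot: [[-0.306, 0.952, -0.0], [0.952, 0.306, -0.0], [-0.0, -0.0, -1.0]]
ft_force: [-1.3, -0.1, -0.9]
gripper_width: 0.9
grip_force: 0.0
```

Emit:
carry_out --targets '[[[0.9, 0, 0, 0, 0, 0, -0.1571], [0.9, 0, 0, 0, 0, 0, -0.1571], [0.9, 0, 0, 0, 0, 0, -0.1571], [0.9, 0, 0, 0, 0, 0, -0.1571], [0.9, 0.5, 0.9, 0, 0, 0, -0.1571]]]'

```text
clock: 22.18
tcp_pos: [0.5859, 0.0923, 0.1194]
tcp_rot: [[-0.889, 0.457, -0.0], [0.457, 0.889, 0.0], [0.0, -0.0, -1.0]]
ft_force: [0.5, 0.3, 0.3]
gripper_width: 0.895
grip_force: 0.0
```

Emit:
carry_out --targets '[[[0, 0, 0, 0, 0, 0, 0], [0, 0, 0, 0, 0, 0, 0], [0, 0, 0, 0, 0, 0, 0], [0, 0, 0, 0, 0, 0, 0], [0, 0, 0, 0, 0, 0, 0]]]' --squeeze 35

```text
clock: 22.8
tcp_pos: [0.5859, 0.0923, 0.1194]
tcp_rot: [[-0.887, 0.462, -0.0], [0.462, 0.887, -0.0], [0.0, -0.0, -1.0]]
ft_force: [0.6, 0.3, -1.7]
gripper_width: 0.387
grip_force: 0.0
```

Emit:
carry_out --targets '[[[0, 0, 0, 0, 0, 0, 0], [0, 0, 0, 0, 0, 0, 0], [0, 0, 0, 0, 0, 0, 0], [0, 0, 0, 0, 0, 0, 0], [0, 0, 0, 0, 0, 0, 0]]]'

```text
clock: 23.42
tcp_pos: [0.5859, 0.0922, 0.1194]
tcp_rot: [[-0.887, 0.462, -0.0], [0.462, 0.887, -0.0], [0.0, -0.0, -1.0]]
ft_force: [-0.4, -1.5, 0.9]
gripper_width: 0.198
grip_force: 35.0
```

```bash
python3 st.py
```

```text
23.43 pos [0.5859 0.0922 0.1194] yaw_rad 2.662 j6 -55.8 F [-0.4 -1.5  0.9] Tz [-0.192 -0.053  0.01 ] tau6 -0.0 w 18.0 35.0
```

Emit:
carry_out --targets '[[[0, 0, 0, 0.03, 0, 0, 0.04], [0, 0, 0, 0.03, 0, 0, 0.04], [0, 0, 0, 0.03, 0, 0, 0.04], [0, 0, 0, 0.03, 0, 0, 0.04], [0, 0, 0, 0.03, 0, 0, 0.04]]]'

```text
clock: 24.05
tcp_pos: [0.5859, 0.0923, 0.1193]
tcp_rot: [[-0.777, 0.63, 0.0], [0.63, 0.777, -0.0], [-0.0, -0.0, -1.0]]
ft_force: [-0.8, -0.8, 1.6]
gripper_width: 0.193
grip_force: 35.0
```

```bash
python3 st.py
```

```text
24.05 pos [0.5859 0.0923 0.1193] yaw_rad 2.461 j6 -44.3 F [-0.8 -0.8  1.6] Tz [-0.194 -0.007  0.069] tau6 -0.617 w 17.6 35.0
```

Emit:
carry_out --targets '[[[0, 0, 0, 0.03, 0, 0, 0.04], [0, 0, 0, 0.03, 0, 0, 0.04], [0, 0, 0, 0.03, 0, 0, 0.04], [0, 0, 0, 0.03, 0, 0, 0.04], [0, 0, 0, 0.03, 0, 0, 0.04]]]'

```text
clock: 24.68
tcp_pos: [0.5859, 0.0923, 0.1192]
tcp_rot: [[-0.637, 0.771, 0.0], [0.771, 0.637, -0.0], [-0.0, -0.0, -1.0]]
ft_force: [-0.3, -1.4, 1.1]
gripper_width: 0.192
grip_force: 35.0
```

```bash
python3 st.py
```

```text
24.68 pos [0.5859 0.0923 0.1192] yaw_rad 2.261 j6 -32.8 F [-0.3 -1.4  1.1] Tz [-0.201  0.041  0.305] tau6 -0.358 w 17.5 35.0
```

The torque jumped to 0.305 N m between yaw 2.46 and 2.26. Smaller steps now, to fix where the bite is.

Emit:
carry_out --targets '[[[0, 0, 0, 0.02, 0, 0, 0.03], [0, 0, 0, 0.02, 0, 0, 0.03], [0, 0, 0, 0.02, 0, 0, 0.03], [0, 0, 0, 0.02, 0, 0, 0.03], [0, 0, 0, 0.02, 0, 0, 0.03]]]'

```text
clock: 25.3
tcp_pos: [0.586, 0.0923, 0.1191]
tcp_rot: [[-0.513, 0.858, 0.0], [0.858, 0.513, 0.0], [-0.0, 0.0, -1.0]]
ft_force: [-0.1, -2.8, 4.9]
gripper_width: 0.197
grip_force: 35.0
```

```bash
python3 st.py
python3 - <<'E'
from h import *
v=[]
for i in range(4): v.append(observe()['wrist_torque'][2])
print(v)
E
```

```text
25.3 pos [0.586  0.0923 0.1191] yaw_rad 2.11 j6 -24.2 F [-0.1 -2.8  4.9] Tz [-0.257  0.099  0.378] tau6 -0.167 w 17.9 35.0
[np.float64(0.3782697200474814), np.float64(0.3782697200474814), np.float64(0.3782697200474814), np.float64(0.3782697200474814)]
```

Emit:
carry_out --targets '[[[0, 0, 0, 0.02, 0, 0, 0.03], [0, 0, 0, 0.02, 0, 0, 0.03], [0, 0, 0, 0.02, 0, 0, 0.03], [0, 0, 0, 0.02, 0, 0, 0.03], [0, 0, 0, 0.02, 0, 0, 0.03]]]'

```text
clock: 25.92
tcp_pos: [0.586, 0.0923, 0.119]
tcp_rot: [[-0.379, 0.925, 0.0], [0.925, 0.379, 0.0], [-0.0, 0.0, -1.0]]
ft_force: [-0.9, -1.1, 6.0]
gripper_width: 0.193
grip_force: 35.0
```

```bash
python3 st.py
```

```text
25.93 pos [0.586  0.0923 0.119 ] yaw_rad 1.96 j6 -15.6 F [-0.9 -1.1  6. ] Tz [-0.218  0.094  0.352] tau6 -0.133 w 17.5 35.0
```

Emit:
carry_out --targets '[[[0, 0, 0, 0.02, 0, 0, 0.03], [0, 0, 0, 0.02, 0, 0, 0.03], [0, 0, 0, 0.02, 0, 0, 0.03], [0, 0, 0, 0.02, 0, 0, 0.03], [0, 0, 0, 0.02, 0, 0, 0.03]]]'

```text
clock: 26.55
tcp_pos: [0.586, 0.0923, 0.1189]
tcp_rot: [[-0.237, 0.972, 0.0], [0.972, 0.237, 0.0], [-0.0, 0.0, -1.0]]
ft_force: [-1.1, -0.8, 6.1]
gripper_width: 0.194
grip_force: 35.0
```

```bash
python3 st.py
```

```text
26.55 pos [0.586  0.0923 0.1189] yaw_rad 1.81 j6 -7.0 F [-1.1 -0.8  6.1] Tz [-0.232  0.187  0.371] tau6 -0.102 w 17.7 35.0
```

The bite is bracketed at yaw 2.26–2.46, and the later torque climb fits that. With 0.05 rad of give, the target is yaw of about 1.54, so I'll turn 0.27 rad more.

Emit:
carry_out --targets '[[[0, 0, 0, 0, 0, 0, 0.06], [0, 0, 0, 0, 0, 0, 0.06], [0, 0, 0, 0, 0, 0, 0.06], [0, 0, 0, 0, 0, 0, 0.05], [0, 0, 0, 0, 0, 0, 0.04]]]'

```text
clock: 27.18
tcp_pos: [0.586, 0.0923, 0.1189]
tcp_rot: [[0.031, 1.0, 0.0], [1.0, -0.031, -0.0], [-0.0, 0.0, -1.0]]
ft_force: [-1.8, -1.5, 6.0]
gripper_width: 0.2
grip_force: 35.0
```

```bash
python3 st.py
```

```text
27.18 pos [0.586  0.0923 0.1189] yaw_rad 1.54 j6 8.5 F [-1.8 -1.5  6. ] Tz [-0.208  0.09   0.483] tau6 -0.122 w 18.2 35.0
```

Emit:
carry_out --targets '[[[0, 0, 0, 0, 0, 0, 0], [0, 0, 0, 0, 0, 0, 0], [0, 0, 0, 0, 0, 0, 0], [0, 0, 0, 0, 0, 0, 0], [0, 0, 0, 0, 0, 0, 0]]]'

```text
clock: 27.8
tcp_pos: [0.586, 0.0923, 0.1189]
tcp_rot: [[0.03, 1.0, 0.0], [1.0, -0.03, -0.0], [-0.0, 0.0, -1.0]]
ft_force: [-1.6, -1.5, 5.3]
gripper_width: 0.195
grip_force: 35.0
```

```bash
python3 st.py
python3 - <<'E'
from h import *
c=calibration('scene');im=read_camera('scene')
for th,z in {'stop_face':.0576,'shaft':.0576,'shaft_outer':.0576}.items():
    for q in place_of('scene',th)[:1]: print(th,np.round(q['position'],1),round(q['score'],2),np.round(at_z(c,q['position'],z),4))
T=[observe()['wrist_torque'][2]]
for i in range(12): read_camera('top'); T.append(observe()['wrist_torque'][2])
print(np.mean(T),np.std(T))
E
```

```text
27.8 pos [0.586  0.0923 0.1189] yaw_rad 1.541 j6 8.4 F [-1.6 -1.5  5.3] Tz [-0.268  0.061  0.371] tau6 0.431 w 17.8 35.0
stop_face [260.9 394.4] 0.55 [0.5828 0.1394 0.0576]
shaft [262.4 393.3] 0.91 [0.5853 0.1381 0.0576]
shaft_outer [378.3 356.2] 0.67 [0.7458 0.104  0.0576]
0.42166835670326497 0.018384314850048374
```

The resting torque averages 0.42 N m, which puts the knob about 0.8 rad past the bite by the given figures (0.22 + 0.25 per rad). Letting go and rising.

Emit:
carry_out --targets '[[[0.9, 0, 0, 0, 0, 0, 0], [0.9, 0, 0, 0, 0, 0, 0], [0.9, 0, 0, 0, 0, 0, 0], [0.9, 0, 0, 0, 0, 0, 0], [0.9, 0, 0, 0, 0, 0, 0]]]'

```text
clock: 29.22
tcp_pos: [0.5859, 0.0923, 0.1188]
tcp_rot: [[0.029, 1.0, -0.0], [1.0, -0.029, 0.0], [0.0, -0.0, -1.0]]
ft_force: [0.8, 0.4, 0.3]
gripper_width: 0.707
grip_force: 0.0
```

Emit:
carry_out --targets '[[[0.9, 0, 0, 0, 0, 0, 0], [0.9, 0, 0, -20, 0, 0, 0], [0.9, 0, 0, -40, 0, 0, 0], [0.9, 0, 0, -40, 0, 0, 0], [0.9, 0, 0, 0, 0, 0, 0]]]'

```text
clock: 29.85
tcp_pos: [0.5878, 0.0925, 0.2234]
tcp_rot: [[0.029, 1.0, 0.006], [1.0, -0.029, 0.001], [0.001, 0.006, -1.0]]
ft_force: [1.5, 0.7, 0.2]
gripper_width: 0.9
grip_force: 0.0
```

```bash
python3 st.py
python3 - <<'E'
from h import *
for n in('scene','wrist'):
    c=calibration(n);im=read_camera(n);cv2.imwrite(f'pics/{n}9.png',im)
    for th,z in {'stop_face':.0576,'shaft':.0576,'shaft_outer':.0576,'knob_grip':.136}.items():
        for q in place_of(n,th)[:1]: print(n,th,np.round(q['position'],1),round(q['score'],2),np.round(at_z(c,q['position'],z),4))
E
```

```text
29.85 pos [0.5878 0.0925 0.2234] yaw_rad 1.542 j6 8.4 F [1.5 0.7 0.2] Tz [-0.006 -0.114 -0.006] tau6 -0.001 w 81.9 0.0
scene stop_face [261.5 392.5] 0.8 [0.5841 0.137  0.0576]
scene shaft [263.4 392.4] 0.85 [0.587  0.137  0.0576]
scene shaft_outer [238.2 238.3] 0.72 [ 0.5747 -0.0755  0.0576]
scene knob_grip [227.5 362.1] 0.94 [0.5858 0.0915 0.136 ]
wrist stop_face [175.2 318.4] 0.69 [0.5876 0.1369 0.0576]
wrist shaft [177.1 319.9] 0.92 [0.589  0.135  0.0576]
wrist shaft_outer [360.7 314.8] 0.96 [ 0.5772 -0.0782  0.0576]
wrist knob_grip [245.8 321.1] 0.76 [0.5886 0.0901 0.136 ]
```

View pics/wrist9.png

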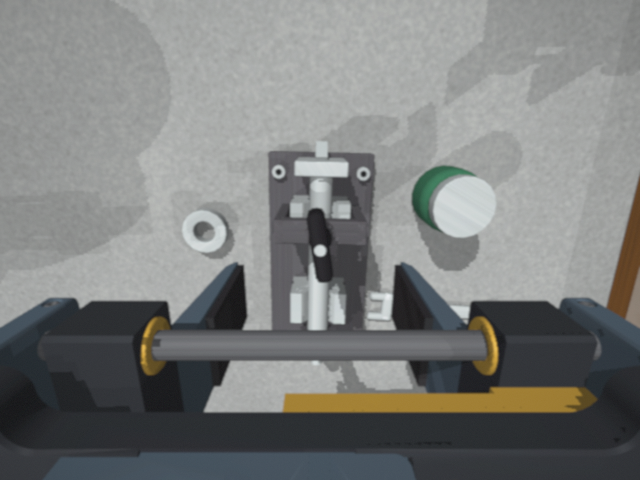

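The picture shows the shaft end tight against the stop at (177,320). The bar runs from (212,315) to (278,325), about 0.15 rad behind the grip, so the knob sits about 0.65–0.8 rad past the bite, well inside 0.4–1.15. The ring and tin are where they were, and the arm is clear.

```bash
python3 -c "
from rig import *
print(hand_in())"
```

```text
the job is handed in; nothing more can be done
None
```

The job is handed in: the shaft is home against the stop, the knob is about 0.65–0.8 rad past the bite (my estimate; an eighth turn is 0.785) and released, and I saw no sign that the bystanders moved; the verdict was not shown.

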